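Loosen the rotor ring of a bench centrifuge by two turns

ROBOT

A 6-joint arm with a two-finger parallel gripper is mounted at the origin on the work surface. World frame = base frame: x ahead of the robot, y to its left, z up, the work surface at z = 0. Lengths are in m, angles in rad, forces in N, time in s.
With the tool pointing down it reaches from about 0.275 to 0.825 m from the base axis. Payload 4.9 kg.
Tool frame: the origin (TCP) lies on the centre line of the jaws, within the pads' length; the fingertips stand 8 mm ahead of it and the grasp point (between the pads) lies 11 mm behind it; z points along the fingers, y is the line along which they close (so a half turn about z gives the same grasp; the last joint's range is limited). The gripper opens to 85 mm and grips with 20 to 120 N. Pads are 22 mm wide; open, the fingers measure 114 mm over their backs; the gripper's body (76 mm by 85 mm) begins 54 mm behind the grasp point. The pads swing forward as they close: fully open they stand 13 mm farther back than shut.
Start: joints at [1.14, 0.326, -0.193, 1.052, 0, 1.437], TCP at [0.161, 0.526, 0.239] pointing down, gripper open.
Joint ranges: [-2.65, 2.65], [-0.97, 1.79], [-1.3, 1.35], [-1.93, 2.1], [-1.47, 1.37], [-3.14, 3.14]. Speed limits (rad/s): [2.57, 2.57, 3.14, 3.14, 3.14, 3.14].

INTERFACE

Orientations are given as a unit quaternion [x, y, z, w].
In Python, from cell import ctrl, optics, job gives the robot as it stands.
- The arm moves only by the tool servo_tool, never from a script. Its argument "moves" is a list of rows, each a list of 3 entries, a list of its own where there are three numbers: the turn, a rotation vector about the tool's x, y, z in degrees, then the shift along the tool's x, y, z in cm, then the opening, from -1 (shut) to 1 (fully open). A call has 1 to 12 rows; each row shifts and turns the commanded pose from where the row before left it, along the tool's axes as they then stand; what a row does not reach is not made up. A row lasts 1/12 s, in which the tool goes at most 41.7 mm and 7.16 degrees, less where a joint would pass 70% of its speed; a pose out of reach is approached as far as the arm can. A call with a gripper value outside its range is refused whole. The fingers move at their own pace and stop on an object; the grip force is fixed at half the most. Time passes only in rows, so rows that do not move let the fingers close. It gives the time, the measured TCP pose, the force, the opening and the grip force at its end, in the units of the state.
- ctrl.observe(): the state, without advancing time (a new reading comes with each control period).
- optics.snapshot(name): name is "scene" or "top" or "wrist"; returns a dict with "pixels" (420x560x3 uint8, red, green, blue), "vertical_fov" (degrees; the focal length in pixels is half the picture's height over the tangent of half this angle, whatever the lens; pixels are square), "cx", "cy" (the principal point, pixels), "dist" ([k1, k2, p1, p2, k3] as OpenCV has them; the pictures are not rectified), "rvec" (rotation vector, rad) and "tvec" (3), from world to camera coordinates, as OpenCV has them; the wrist camera has in their place "tool_from_camera" (4x4, takes a point from camera to tool coordinates, whose origin is the TCP and whose axes are the flange's). Camera axes: x right, y down, z forward; pixel columns grow to the right and rows downward; lengths in m; the calibration is good to about 2 mm. A picture is of the moment at which its call begins: read the wrist's pose just before it. There is no depth.
- job.hand_in(): hands the job in; it is judged then, once.
Trained networks look in a picture, given as the dict that the camera call returned (one of the last four; its "shot" number tells which), for a name from the list of things; names that differ only in an ending like _2 or _b are one class to them, and where a whole thing is asked for, a point or a joint stands for the part that bears it (a point fixed in the world has none). Each returns a list of dicts, best first, with "conf" (0 to 1); they miss things now and then, are a little off and sometimes report something else, mostly with a low value. They report only what shows in the picture. A call takes as long as a camera call.
- optics.look_for(label, picture): "position" ([x, y, z] in m, in the coordinates of the camera as it stood for that picture, good to about 4 mm: the middle of the surface that is visible of it).
- optics.pinpoint(label, picture): "position" ([x, y, z] in m, in the coordinates of the camera as it stood for that picture, good to about 4 mm: a listed point, or the origin of a listed thing).
The state is a dict: "t": time; "joint_pos": joint angles; "joint_vel": joint speeds; "joint_efforts": joint torques, N m; "eef_pos": TCP position; "tcp_rot": TCP orientation; "contact_force": force on the tool from outside, world axes, zero at the start; "ft_torque": the same for the moment, N m; "grip_width": finger opening in m; "finger_force": force on a finger pad.
Only numpy, scipy, OpenCV 4.12 (cv2) and the standard library are available. Lean on these libraries where they do the work, as an engineer would, in place of code of your own. Each camera call takes 0.05 s, during which the arm holds its last target. There are 200 camera calls.

TASK

Loosen the centrifuge's black knurled rotor ring by two full turns anticlockwise (seen from above), rolling it round with a fingertip or the outside of the fingers against its rim. Count the turns and stop when its white dot is back where it started, after two turns and no more. Nothing is to be gripped or lifted; leave the vial on the deck and the things about the bench where they are, and finish clear of everything.

Things in the scene. Friction and masses are not known exactly. Their poses are not given: they have to be found in the camera images.
- ring (a joint): angle of the black knurled locking ring, rad, growing anticlockwise seen from above (the loosening way); 2 pi = one full turn. Starts between 0 and 1.2; stops at 0 (tight) and 20. It stays where it is left and does not rise as it turns. Turning it takes about 0.1 N m, that is 2 to 3 N along the rim.
- ring_centre (a point): centre of the ring's top face, 105 mm above the bench. The ring lies flat, 90 mm across its 36 upright ridges (too wide for the gripper), core 85 mm, 28 mm tall, underside 77 mm above the bench. The steel spindle end in its middle, 32 mm wide, rises to 114 mm. x axis as centrifuge.
- ring_dot (a point): centre of the white dot, 14 mm wide, on the ring's top face, 35 mm from the ring's axis; it goes round with the ring
- centrifuge: low white bench centrifuge, lid off, fixed. Housing 270 x 250 mm, deck at 55 mm. On it a fixed aluminium rotor disc, 184 mm wide about the ring's axis, top at 75 mm, 2 mm below the ring; nothing else stands within 130 mm of the axis higher than the rotor. Origin on the bench under the ring's axis; x away from the front panel, y left.
- vial: bystander, to be left alone: small amber vial with blue cap, 22 mm wide, 42 mm tall, standing on the rear left corner of the housing's deck; origin under its foot
- rotor_lid: bystander, to be left alone: clear round rotor lid lying upside down on the bench, 200 mm wide, 30 mm tall; origin under its centre
- stain: bystander, to be left alone: amber bottle with red cap, 60 mm wide, 130 mm tall; origin under its foot
- jar: bystander, to be left alone: glass jar with white cap, 66 mm wide, 80 mm tall; origin under its foot
- slide_box: bystander, to be left alone: flat blue slide box, 100 x 160 x 34 mm; origin under its centre
- clay_tray: bystander, to be left alone: white tray with sealing clay, 50 x 110 x 13 mm; origin under its centre

How it is judged:
By the outcome, as a careful person would: the job done as asked, in the order asked, and still so for the second after the job is handed in, with the robot touching nothing.
It also fails if it takes over 67 s, if anything falls off the work surface, if the arm or the gripper's body presses on something with over 40 N, if the wrist force passes 120 N, or if a joint passes its speed limit or range.

## Working session

There is one attempt and no reset: what is moved stays moved. The work goes in short steps, Python scripts to look and compute and a tool call to move; the robot and the scene stay as the last step left them, time stands still between calls to the robot, and variables do not carry over. Pictures are saved under pics/ and viewed, at most 10 in all, crops included, and the job is handed in when it is done.

Besides the shell and the picture viewer there is one more tool, called after "Request:" by a JSON object that holds its "fn" and its "kwargs". servo_tool: Moves the arm, as the interface text tells. Its arguments: {"type":"object","properties":{"moves":{"type":"array"}},"required":["moves"]}

```bash
mkdir -p pics; cat > h.py <<'E'
import numpy as np, cv2
from scipy.spatial.transform import Rotation as R
from cell import ctrl, optics, job
def w(s,p):
    return R.from_rotvec(np.ravel(s["rvec"])).inv().apply(np.array(p)-np.ravel(s["tvec"]))
def save(s,n): cv2.imwrite(f"pics/{n}.png",s["pixels"][:,:,::-1])
E
python3 - <<'E'
from h import *
for c in("top","scene"):
    s=optics.snapshot(c); save(s,c+"0")
    for l in("ring_centre","ring_dot","centrifuge","vial","rotor_lid","stain","jar","slide_box","clay_tray"):
        for d in optics.pinpoint(l,s)[:1]: print(c,l,w(s,d["position"]).round(4),round(d["conf"],2))
o=ctrl.observe(); print(o); print(R.from_quat(o["tcp_rot"]).as_matrix().round(3))
E
```

```text
top ring_centre [0.5616 0.0548 0.104 ] 0.8
top ring_dot [0.5939 0.0636 0.1054] 0.8
top centrifuge [ 0.5603  0.0508 -0.0007] 0.67
top vial [0.6804 0.1448 0.0538] 0.46
top rotor_lid [ 4.113e-01  4.138e-01 -2.000e-04] 0.89
top stain [ 0.6235 -0.3391 -0.0027] 0.64
top jar [ 0.6355  0.3513 -0.0008] 0.87
top slide_box [ 0.4448 -0.4403  0.0017] 0.97
top clay_tray [ 0.6175 -0.4751 -0.0028] 0.71
scene ring_centre [0.5576 0.0557 0.1044] 0.63
scene ring_dot [0.5916 0.0708 0.1048] 0.77
scene centrifuge [ 0.5596  0.0571 -0.0033] 0.66
scene vial [0.6799 0.1446 0.0522] 0.48
scene rotor_lid [ 0.4053  0.4166 -0.0031] 0.6
scene stain [ 0.6214 -0.3402 -0.    ] 0.82
scene jar [0.6336 0.35   0.0012] 0.64
scene slide_box [ 0.4465 -0.4337 -0.001 ] 0.65
scene clay_tray [ 0.6175 -0.4698 -0.0007] 0.58
{'t': 1.0, 'joint_pos': array([ 1.13981332e+00,  3.26201805e-01, -1.92570546e-01,  1.05197492e+00,
        1.73109073e-05,  1.43659514e+00]), 'joint_vel': array([-1.55725136e-03,  1.71014876e-03, -4.69861898e-04,  1.04862712e-03,
        4.49239761e-05,  3.59330839e-05]), 'joint_efforts': array([ 3.10316555e-04, -4.43331707e+01,  2.62765950e+01,  1.13000726e-03,
       -3.90104060e-04,  5.02244220e-07]), 'eef_pos': array([0.16084754, 0.52600028, 0.23929106]), 'tcp_rot': array([ 1.47846917e-01,  9.89010257e-01,  2.59668145e-05, -1.47314589e-06]), 'contact_force': array([-0.18375217, -0.27573058,  0.14945801]), 'ft_torque': array([ 0.00744879, -0.00926671,  0.01862987]), 'finger_force': 0.0, 'grip_width': 0.08532734669164282}
[[-0.956  0.292  0.   ]
 [ 0.292  0.956  0.   ]
 [ 0.     0.    -1.   ]]
```

View pics/top0.png

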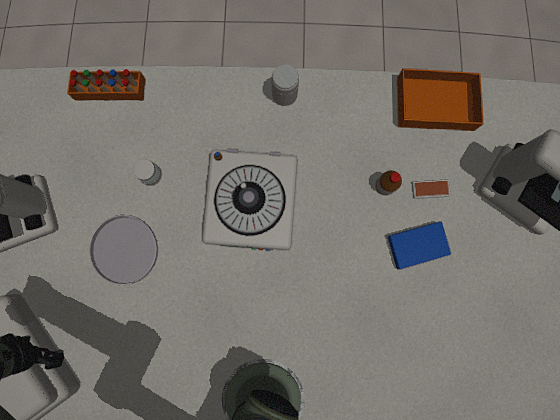

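View pics/scene0.png

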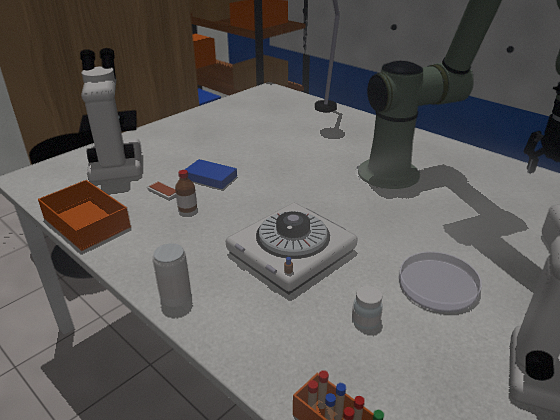

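The ring is at about pixel (248,197) in the top view with the dot just above and left of centre at (243,186), and the vial at (218,156). The network positions agree with this. I'll square the tool up, shut the fingers and go above the ring.

Request:
{"fn": "servo_tool", "kwargs": {"moves": [[[0,0,-5.67],[0,0,0],-1],[[0,0,-5.67],[0,0,0],-1],[[0,0,-5.66],[0,0,0],-1],[[0,0,0],[-1.9,-2.24,-0.15],-1],[[0,0,0],[-1.9,-2.24,-0.15],-1],[[0,0,0],[-1.9,-2.24,-0.15],-1],[[0,0,0],[-1.9,-2.24,-0.15],-1],[[0,0,0],[-1.9,-2.24,-0.15],-1],[[0,0,0],[-1.9,-2.24,-0.15],-1],[[0,0,0],[-1.9,-2.24,-0.15],-1],[[0,0,0],[-1.9,-2.24,-0.15],-1],[[0,0,0],[-1.9,-2.24,-0.15],-1]]}}

```text
t: 2.0
eef_pos: [0.3326, 0.3232, 0.2531]
tcp_rot: [-0.0, 1.0, 0.0, 0.0]
contact_force: [0.4, 1.1, 0.4]
grip_width: 0.0001
finger_force: 0.0
```

Request:
{"fn": "servo_tool", "kwargs": {"moves": [[[0,0,0],[-1.9,-2.24,-0.15],-1],[[0,0,0],[-1.9,-2.24,-0.15],-1],[[0,0,0],[-1.9,-2.24,-0.15],-1],[[0,0,0],[-1.9,-2.24,-0.15],-1],[[0,0,0],[-1.9,-2.24,-0.15],-1],[[0,0,0],[-1.9,-2.24,-0.15],-1],[[0,0,0],[-1.9,-2.24,-0.15],-1],[[0,0,0],[-1.9,-2.24,-0.15],-1],[[0,0,0],[-1.9,-2.24,-0.15],-1],[[0,0,0],[0,0,0],-1],[[0,0,0],[0,0,0],-1],[[0,0,0],[0,0,0],-1]]}}

```text
t: 3.0
eef_pos: [0.5023, 0.1229, 0.266]
tcp_rot: [0.0, 1.0, 0.0, -0.0]
contact_force: [-0.5, 0.8, 0.4]
grip_width: -0.0001
finger_force: 0.0
```

```bash
cat >> h.py <<'E'
def ww(o,s,p):
    p=(np.array(s["tool_from_camera"])@np.r_[p,1])[:3]
    return R.from_quat(o["tcp_rot"]).apply(p)+o["eef_pos"]
E
python3 - <<'E'
from h import *
o=ctrl.observe(); s=optics.snapshot("wrist"); save(s,"w0"); print(o["eef_pos"]);print(np.array(s["tool_from_camera"]).round(3),s["vertical_fov"])
for l in("ring_centre","ring_dot","vial"):
    for d in optics.pinpoint(l,s)[:1]: print(l,ww(o,s,d["position"]).round(4),d["conf"])
E
```

```text
[0.50231647 0.12290097 0.26604982]
[[ 0.001 -0.951 -0.31   0.079]
 [ 1.     0.001 -0.    -0.001]
 [ 0.001 -0.31   0.951 -0.133]
 [ 0.     0.     0.     1.   ]] 64.2784361047707
ring_centre [0.5595 0.0477 0.1036] 0.72
ring_dot [0.5901 0.0633 0.1069] 0.62
```

View pics/w0.png

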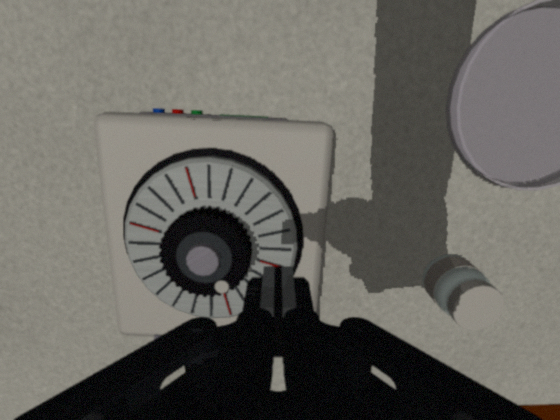

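The wrist view shows the ring centred near (205,255), the white dot at (222,287), the spindle end at (202,261) and the shut fingers at (278,285). Next I'll get precise values by pixel projection.

```bash
cat >> h.py <<'E'
def cam(o,s):
    if "rvec" in s:
        Rc=R.from_rotvec(np.ravel(s["rvec"])).inv(); return Rc.as_matrix(), -Rc.apply(np.ravel(s["tvec"]))
    T=np.eye(4);T[:3,:3]=R.from_quat(o["tcp_rot"]).as_matrix();T[:3,3]=o["eef_pos"]
    T=T@np.array(s["tool_from_camera"]); return T[:3,:3],T[:3,3]
def K(s):
    f=210/np.tan(np.radians(s["vertical_fov"]/2)); return np.array([[f,0,s["cx"]],[0,f,s["cy"]],[0,0,1]])
def topview(o,s,z,c,half=.06,n=600):
    """rectified picture of plane z: columns = -y, rows = -x (x up, y left)"""
    Rm,t=cam(o,s); g=np.linspace(half,-half,n)
    X,Y=np.meshgrid(c[0]+g,c[1]+g,indexing="ij"); P=np.stack([X,Y,np.full_like(X,z)],-1).reshape(-1,3)
    rv,_=cv2.Rodrigues(Rm.T); px,_=cv2.projectPoints(P,rv,-Rm.T@t,K(s),np.array(s["dist"],float))
    m=px.reshape(n,n,2).astype(np.float32)
    return cv2.remap(s["pixels"][:,:,::-1].copy(),m[...,0],m[...,1],cv2.INTER_LINEAR)
def dot(o,s,c,rmax=.041,rmin=.024,half=.06,n=600):
    im=topview(o,s,.105,c,half,n); g=np.linspace(half,-half,n); X,Y=np.meshgrid(g,g,indexing="ij"); r=np.hypot(X,Y)
    m=((im.min(2)>110)&(r<rmax)&(r>rmin)).astype(np.uint8)
    k,l,st,ce=cv2.connectedComponentsWithStats(m)
    return im,[(int(st[i,4]),round(float(np.degrees(np.arctan2(g[int(ce[i][1])],g[int(ce[i][0])]))) if 0 else float(np.degrees(np.arctan2(np.interp(ce[i][0],range(n),g),np.interp(ce[i][1],range(n),g)))),1),
        round(1e3*float(np.hypot(np.interp(ce[i][0],range(n),g),np.interp(ce[i][1],range(n),g))),1)) for i in range(1,k) if st[i,4]>600]
E
python3 - <<'E'
from h import *
c=[.56,.053]
ims=[]
for n in("wrist","top"):
    o=ctrl.observe(); s=optics.snapshot(n); im,d=dot(o,s,c); print(n,d)
    a=topview(o,s,.114,c); ims.append(np.hstack([im[::2,::2],a[::2,::2]]))
    for q in ims[-1:]:
        cv2.drawMarker(q,(150,150),(0,0,255),1,10); cv2.circle(q,(150,150),112,(0,255,0),1); cv2.drawMarker(q,(450,150),(0,0,255),1,10); cv2.circle(q,(450,150),40,(0,255,0),1)
cv2.imwrite("pics/r0.png",np.vstack(ims))
E
```

```text
wrist [(3106, 22.2, 33.1)]
top [(3276, 24.6, 34.7)]
```

View pics/r0.png

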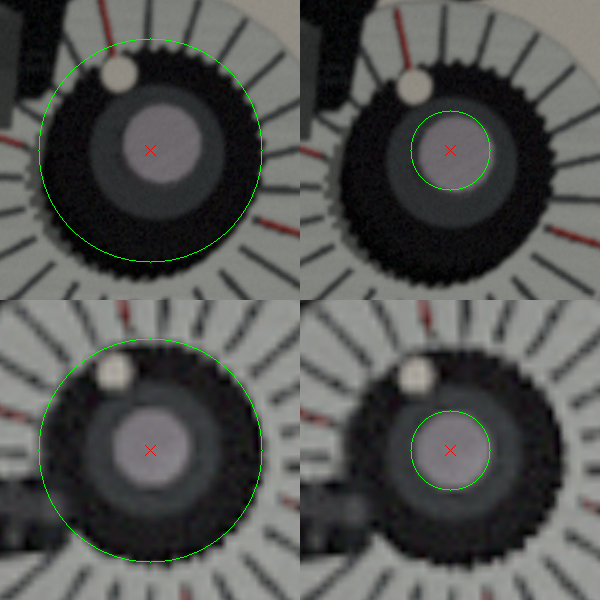

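Ring centre is about (0.560, 0.052) and the dot angle about 23°, next to a red rotor mark that serves as a fixed reference. Now I'll descend on the left side of the ring.

Request:
{"fn": "servo_tool", "kwargs": {"moves": [[[0,0,0],[-1.93,0.57,0],-1],[[0,0,0],[-1.93,0.57,0],-1],[[0,0,0],[-1.93,0.57,0],-1],[[0,0,0],[0,0,2.2],-1],[[0,0,0],[0,0,2.2],-1],[[0,0,0],[0,0,2.2],-1],[[0,0,0],[0,0,2.2],-1],[[0,0,0],[0,0,2.2],-1],[[0,0,0],[0,0,2.2],-1],[[0,0,0],[0,0,2.2],-1],[[0,0,0],[0,0,1.5],-1],[[0,0,0],[0,0,0],-1]]}}

```text
t: 4.3
eef_pos: [0.5579, 0.14, 0.094]
tcp_rot: [-0.0, 1.0, -0.0, -0.003]
contact_force: [-0.8, -0.8, 0.6]
grip_width: -0.0002
finger_force: 0.0
```

Request:
{"fn": "servo_tool", "kwargs": {"moves": [[[0,0,0],[0,-0.5,0],-1],[[0,0,0],[0,-0.5,0],-1],[[0,0,0],[0,-0.5,0],-1],[[0,0,0],[0,-0.5,0],-1],[[0,0,0],[0,0,0],-1]]}}

```text
t: 4.72
eef_pos: [0.5615, 0.1187, 0.0983]
tcp_rot: [0.001, 1.0, -0.0, 0.001]
contact_force: [1.1, 0.1, -0.1]
grip_width: 0.0001
finger_force: 0.0
```

Request:
{"fn": "servo_tool", "kwargs": {"moves": [[[0,0,0],[0,-0.2,0.3],-1],[[0,0,0],[0,-0.2,0],-1],[[0,0,0],[0,-0.1,0],-1],[[0,0,0],[0,0,0],-1],[[0,0,0],[0,0,0],-1]]}}

```text
t: 5.13
eef_pos: [0.5607, 0.1149, 0.0942]
tcp_rot: [0.0, 1.0, 0.0, -0.0]
contact_force: [0.3, 0.7, -0.5]
grip_width: -0.0001
finger_force: 0.0
```

Request:
{"fn": "servo_tool", "kwargs": {"moves": [[[0,0,0],[0,-0.2,0],-1],[[0,0,0],[0,0,0],-1],[[0,0,0],[0,0,0],-1]]}}

```text
t: 5.38
eef_pos: [0.5607, 0.1128, 0.0943]
tcp_rot: [0.0, 1.0, 0.0, 0.0]
contact_force: [-0.2, 0.7, -0.2]
grip_width: 0.0003
finger_force: 0.0
```

Request:
{"fn": "servo_tool", "kwargs": {"moves": [[[0,0,0],[0,-0.2,0],-1],[[0,0,0],[0,0,0],-1],[[0,0,0],[0,0,0],-1]]}}

```text
t: 5.63
eef_pos: [0.5607, 0.1107, 0.0943]
tcp_rot: [0.0, 1.0, 0.0, 0.0]
contact_force: [0.1, 0.4, -0.6]
grip_width: 0.0
finger_force: 0.0
```

Request:
{"fn": "servo_tool", "kwargs": {"moves": [[[0,0,0],[0,-0.2,0],-1],[[0,0,0],[0,0,0],-1],[[0,0,0],[0,0,0],-1]]}}

```text
t: 5.88
eef_pos: [0.5607, 0.1095, 0.0943]
tcp_rot: [-0.0, 1.0, 0.001, 0.0]
contact_force: [-0.0, 3.2, -0.1]
grip_width: -0.0002
finger_force: 1.8
```

Request:
{"fn": "servo_tool", "kwargs": {"moves": [[[0,0,0],[0,-0.2,0],-1],[[0,0,0],[0,0,0],-1],[[0,0,0],[0,0,0],-1]]}}

```text
t: 6.13
eef_pos: [0.5607, 0.1092, 0.0944]
tcp_rot: [-0.001, 1.0, 0.003, 0.0]
contact_force: [0.7, 8.2, -0.3]
grip_width: 0.0002
finger_force: 4.5
```

Request:
{"fn": "servo_tool", "kwargs": {"moves": [[[0,0,0],[0,-0.2,0],-1],[[0,0,0],[0,0,0],-1],[[0,0,0],[0,0,0],-1]]}}

```text
t: 6.38
eef_pos: [0.5607, 0.109, 0.0944]
tcp_rot: [-0.001, 1.0, 0.005, 0.0]
contact_force: [-0.4, 14.0, 0.1]
grip_width: -0.0002
finger_force: 7.0
```

Contact comes at y≈0.1093 with a soft servo of about 3 N/mm, and the press is now 14 N. Next is a first quarter orbit anticlockwise.

Request:
{"fn": "servo_tool", "kwargs": {"moves": [[[0,0,0],[0.37,0,0],-1],[[0,0,0],[0.37,0,0],-1],[[0,0,0],[0.37,0,0],-1],[[0,0,0],[0.69,-0.06,0],-1],[[0,0,0],[0.67,-0.18,0],-1],[[0,0,0],[0.63,-0.29,0],-1]]}}

```text
t: 6.88
eef_pos: [0.53, 0.1008, 0.0944]
tcp_rot: [-0.001, 1.0, 0.001, 0.001]
contact_force: [0.4, 3.5, -1.0]
grip_width: -0.0
finger_force: 1.6
```

```bash
python3 - <<'E'
from h import *
ims=[]
for n in("wrist","top"):
    o=ctrl.observe(); s=optics.snapshot(n); im,d=dot(o,s,[.56,.052]); print(n,d); ims.append(im[::2,::2])
cv2.imwrite("pics/r1.png",np.hstack(ims)); print(o["contact_force"],o["eef_pos"])
E
```

```text
wrist []
top []
[-0.81972116  2.54938549  1.72056228] [0.52852888 0.09977113 0.09425889]
```

View pics/r1.png

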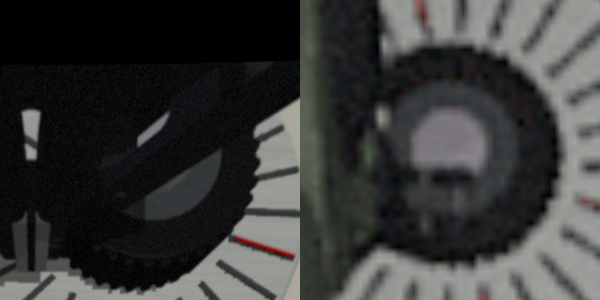

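The dot is faintly visible at the left rim at about 64°, so it has turned 40°, which means no slip. The press has eased off, so the fingers behave like a round bar of about 12 mm radius. I'll follow a circle of 53 mm commanded radius.

Request:
{"fn": "servo_tool", "kwargs": {"moves": [[[0,0,0],[0.39,-0.7,0],-1],[[0,0,0],[0.65,-0.65,0],-1],[[0,0,0],[0.53,-0.76,0],-1]]}}

```text
t: 7.23
eef_pos: [0.5123, 0.08, 0.094]
tcp_rot: [-0.001, 1.0, 0.002, -0.001]
contact_force: [-2.1, 5.3, 1.4]
grip_width: 0.0
finger_force: 3.8
```

Request:
{"fn": "servo_tool", "kwargs": {"moves": [[[0,0,0],[0.39,-0.84,0],-1],[[0,0,0],[0.24,-0.89,0],-1],[[0,0,0],[0.08,-0.92,0],-1]]}}

```text
t: 7.48
eef_pos: [0.5034, 0.0526, 0.0935]
tcp_rot: [-0.0, 1.0, 0.001, -0.003]
contact_force: [-5.2, 3.6, 1.5]
grip_width: -0.0003
finger_force: 2.6
```

```bash
cat > d.py <<'E'
from h import *
import sys
o=ctrl.observe(); s=optics.snapshot("top"); im,d=dot(o,s,[.56,.052]); v=o["eef_pos"][:2]-[.56,.052]
print(d, "tool ang %.1f r %.1f mm"%(np.degrees(np.arctan2(v[1],v[0])),1e3*np.hypot(*v)), o["eef_pos"].round(4),o["contact_force"].round(1))
E
python3 d.py
```

```text
[] tool ang 179.4 r 56.6 mm [0.5034 0.0526 0.0935] [-5.2  3.6  1.5]
```

Request:
{"fn": "servo_tool", "kwargs": {"moves": [[[0,0,0],[-0.16,-0.92,0],-1],[[0,0,0],[-0.24,-0.89,0],-1],[[0,0,0],[-0.39,-0.84,0],-1],[[0,0,0],[-0.53,-0.76,0],-1],[[0,0,0],[-0.65,-0.65,0],-1]]}}

```text
t: 7.95
eef_pos: [0.5213, 0.0094, 0.093]
tcp_rot: [0.0, 1.0, -0.002, -0.005]
contact_force: [-11.2, -3.6, 3.7]
grip_width: 0.0001
finger_force: 5.8
```

Request:
{"fn": "servo_tool", "kwargs": {"moves": [[[0,0,0],[-0.76,-0.53,0],-1],[[0,0,0],[-0.84,-0.39,0],-1],[[0,0,0],[-0.89,-0.24,0],-1],[[0,0,0],[-0.92,-0.03,0],-1]]}}

```text
t: 8.28
eef_pos: [0.5578, -0.0066, 0.0932]
tcp_rot: [0.002, 1.0, -0.006, -0.004]
contact_force: [-4.3, -12.8, -2.4]
grip_width: 0.0
finger_force: 6.8
```

```bash
cat >> d.py <<'E'
ims=[im[::2,::2]]
for n in("scene","wrist"):
    s=optics.snapshot(n); im,d=dot(o,s,[.56,.052]); print(n,d); ims.append(im[::2,::2])
    if n=="scene":
        for q in optics.pinpoint("ring_dot",s)[:1]: p=w(s,q["position"])-[.56,.052,0]; print("net",q["conf"],np.degrees(np.arctan2(p[1],p[0])).round(1),np.hypot(*p[:2]).round(4))
if len(sys.argv)>1: cv2.imwrite(f"pics/{sys.argv[1]}.png",np.hstack(ims[:3])[:, :800] if 0 else cv2.resize(np.hstack(ims),(750,250)))
E
python3 d.py r2
```

```text
[] tool ang -92.1 r 58.7 mm [ 0.5578 -0.0066  0.0932] [ -4.3 -12.8  -2.4]
scene []
net 0.61 -104.5 0.03
wrist []
```

View pics/r2.png

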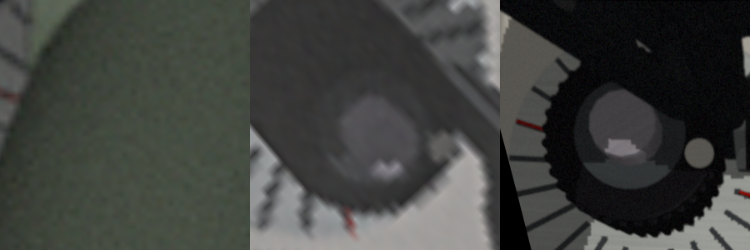

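The wrist panel shows the dot at about (698,152), an angle near 250°, so the ring has turned about 227° for 180° of orbit. That fits rolling without slip (57/45). Continuing.

Request:
{"fn": "servo_tool", "kwargs": {"moves": [[[0,0,0],[-0.92,0.08,0],-1],[[0,0,0],[-0.89,0.24,0],-1],[[0,0,0],[-0.84,0.39,0],-1],[[0,0,0],[-0.76,0.53,0],-1],[[0,0,0],[-0.65,0.65,0],-1]]}}

```text
t: 8.9
eef_pos: [0.6034, 0.0141, 0.0942]
tcp_rot: [0.002, 1.0, -0.004, 0.001]
contact_force: [1.3, -1.7, -0.0]
grip_width: -0.0001
finger_force: 0.0
```

Request:
{"fn": "servo_tool", "kwargs": {"moves": [[[0,0,0],[-0.53,0.76,0],-1],[[0,0,0],[-0.39,0.84,0],-1],[[0,0,0],[-0.24,0.89,0],-1],[[0,0,0],[-0.08,0.92,0],-1]]}}

```text
t: 9.23
eef_pos: [0.6151, 0.0515, 0.0945]
tcp_rot: [0.001, 1.0, -0.001, 0.001]
contact_force: [0.3, -0.4, -0.3]
grip_width: -0.0002
finger_force: 0.5
```

```bash
sed -i 's/im.min(2)>110/im.min(2)>80/' h.py; python3 d.py r3
```

```text
[] tool ang -0.5 r 55.1 mm [0.6151 0.0515 0.0945] [ 0.3 -0.4 -0.3]
scene []
net 0.75 4.3 0.0378
wrist [(4030, -11.3, 34.5), (705, 52.6, 39.3), (650, 69.6, 39.4), (752, 86.5, 39.2)]
```

View pics/r3.png

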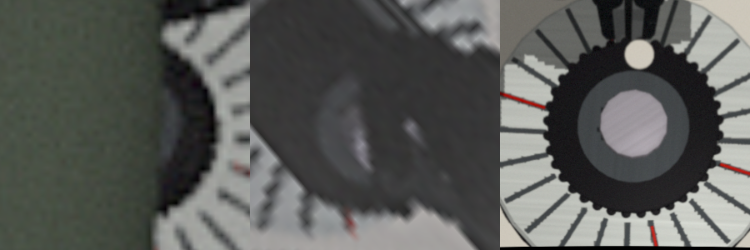

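The wrist panel now shows the dot at (639,54) with the ring centred at (634,127), an angle near -4°, so about 333° turned. The press had nearly vanished on this side, so I'll add 3 mm inward and continue.

Request:
{"fn": "servo_tool", "kwargs": {"moves": [[[0,0,0],[0.3,0.3,0],-1],[[0,0,0],[0.12,0.62,0],-1],[[0,0,0],[0.24,0.89,0],-1],[[0,0,0],[0.39,0.84,0],-1],[[0,0,0],[0.53,0.76,0],-1]]}}

```text
t: 9.85
eef_pos: [0.6031, 0.0877, 0.0956]
tcp_rot: [-0.0, 1.0, 0.002, 0.005]
contact_force: [8.9, 4.3, 0.5]
grip_width: -0.0001
finger_force: 2.8
```

Request:
{"fn": "servo_tool", "kwargs": {"moves": [[[0,0,0],[0.65,0.65,0],-1],[[0,0,0],[0.76,0.53,0],-1],[[0,0,0],[0.84,0.39,0],-1],[[0,0,0],[0.89,0.24,0],-1],[[0,0,0],[0.92,0.04,0],-1]]}}

```text
t: 10.27
eef_pos: [0.5593, 0.109, 0.0956]
tcp_rot: [-0.001, 1.0, 0.004, 0.003]
contact_force: [4.0, 11.5, 2.7]
grip_width: 0.0
finger_force: 5.4
```

```bash
sed -i 's/\[.56,.052\]); print(n/[.56,.048]); print(n/' d.py; python3 d.py r4
```

```text
[(1764, 107.9, 35.1)] tool ang 90.8 r 57.0 mm [0.5593 0.109  0.0956] [ 4.  11.5  2.7]
scene [(1812, -64.4, 38.8), (6087, -116.3, 35.8), (1533, 106.4, 36.9), (671, -170.5, 24.5)]
net 0.77 100.2 0.0389
wrist [(3255, 102.5, 35.8)]
```

View pics/r4.png

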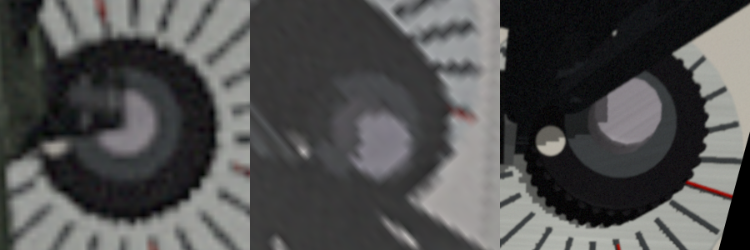

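The dot is at about 105°, so 442° in all, leaving about 278°. Next is another half orbit (about 228°), then I'll retreat and measure.

Request:
{"fn": "servo_tool", "kwargs": {"moves": [[[0,0,0],[0.82,-0.08,0],-1],[[0,0,0],[0.82,-0.24,0],-1],[[0,0,0],[0.77,-0.39,0],-1],[[0,0,0],[0.73,-0.53,0],-1],[[0,0,0],[0.65,-0.65,0],-1]]}}

```text
t: 10.88
eef_pos: [0.5175, 0.0887, 0.0945]
tcp_rot: [-0.001, 1.0, 0.003, -0.001]
contact_force: [-0.3, 4.3, 0.9]
grip_width: 0.0002
finger_force: 2.3
```

Request:
{"fn": "servo_tool", "kwargs": {"moves": [[[0,0,0],[0.53,-0.76,0],-1],[[0,0,0],[0.39,-0.84,0],-1],[[0,0,0],[0.24,-0.89,0],-1],[[0,0,0],[0.08,-0.92,0],-1]]}}

```text
t: 11.22
eef_pos: [0.5034, 0.0531, 0.0937]
tcp_rot: [-0.001, 1.0, 0.002, -0.003]
contact_force: [-1.9, 0.5, 1.0]
grip_width: -0.0003
finger_force: 0.7
```

Request:
{"fn": "servo_tool", "kwargs": {"moves": [[[0,0,0],[-0.1,-0.92,0],-1],[[0,0,0],[-0.24,-0.89,0],-1],[[0,0,0],[-0.39,-0.84,0],-1],[[0,0,0],[-0.53,-0.76,0],-1],[[0,0,0],[-0.65,-0.65,0],-1]]}}

```text
t: 11.63
eef_pos: [0.5191, 0.0095, 0.093]
tcp_rot: [0.0, 1.0, -0.002, -0.007]
contact_force: [-15.0, -7.3, 8.9]
grip_width: -0.0001
finger_force: 7.1
```

Request:
{"fn": "servo_tool", "kwargs": {"moves": [[[0,0,0],[-0.76,-0.53,0],-1],[[0,0,0],[-0.84,-0.39,0],-1],[[0,0,0],[-0.89,-0.24,0],-1],[[0,0,0],[-0.92,-0.06,0],-1],[[0,0,0],[0,0,0],-1]]}}

```text
t: 12.05
eef_pos: [0.5594, -0.0065, 0.0935]
tcp_rot: [0.002, 1.0, -0.006, -0.002]
contact_force: [-1.4, -15.4, -3.2]
grip_width: -0.0005
finger_force: 7.3
```

```bash
python3 d.py r5
```

```text
[] tool ang -90.6 r 58.5 mm [ 0.5594 -0.0065  0.0935] [ -1.4 -15.4  -3.2]
scene [(2553, -33.0, 30.8), (4319, -132.2, 37.2), (756, -177.2, 24.8)]
net 0.79 -32.7 0.0335
wrist []
```

View pics/r5.png

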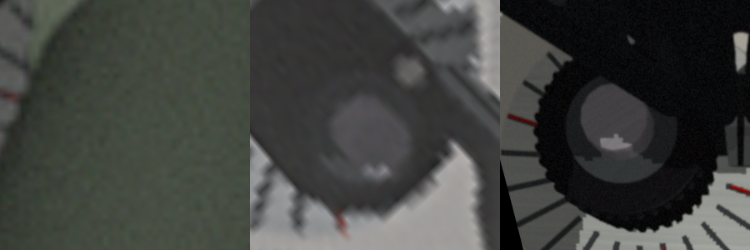

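The scene panel shows the dot at about (408,70), an angle near -33°, with about 56° left. I'll roll on about 38° and then back off to measure from the reference pose.

Request:
{"fn": "servo_tool", "kwargs": {"moves": [[[0,0,0],[-0.9,0.1,0],-1],[[0,0,0],[-0.87,0.26,0],-1],[[0,0,0],[-0.8,0.41,0],-1],[[0,0,0],[0,0,0],-1],[[0,0,0],[0,0,0],-1]]}}

```text
t: 12.67
eef_pos: [0.5881, 0.002, 0.0941]
tcp_rot: [0.002, 1.0, -0.005, 0.002]
contact_force: [6.3, -12.1, -7.5]
grip_width: -0.0002
finger_force: 8.0
```

```bash
python3 d.py
```

```text
[] tool ang -60.6 r 57.3 mm [0.5881 0.002  0.0941] [  6.3 -12.1  -7.5]
scene [(2874, 6.2, 34.2), (7013, -114.7, 34.7), (780, -175.3, 24.4)]
net 0.75 6.1 0.0346
wrist [(3102, 1.2, 33.5)]
```

Request:
{"fn": "servo_tool", "kwargs": {"moves": [[[0,0,0],[-0.6,-1.0,0],-1],[[0,0,0],[-0.7,-1.2,0],-1],[[0,0,0],[-0.7,-1.2,0],-1],[[0,0,0],[0,0,-3.4],-1],[[0,0,0],[0,0,-3.4],-1],[[0,0,0],[0,0,-3.4],-1],[[0,0,0],[0,0,-3.4],-1],[[0,0,0],[0,0,-3.5],-1],[[0,0,0],[2.6,3.0,0],-1],[[0,0,0],[2.6,3.0,0],-1],[[0,0,0],[2.6,3.0,0],-1],[[0,0,0],[2.6,3.0,0],-1]]}}

```text
t: 13.87
eef_pos: [0.5011, 0.0931, 0.2656]
tcp_rot: [0.001, 1.0, 0.0, 0.0]
contact_force: [0.2, 0.8, 1.0]
grip_width: -0.0001
finger_force: 0.0
```

Request:
{"fn": "servo_tool", "kwargs": {"moves": [[[0,0,0],[0,3.0,0],-1],[[0,0,0],[0,0,0],-1],[[0,0,0],[0,0,0],-1],[[0,0,0],[0,0,0],-1]]}}

```text
t: 14.2
eef_pos: [0.5025, 0.1223, 0.2655]
tcp_rot: [0.0, 1.0, -0.0, 0.0]
contact_force: [0.7, 0.0, -1.2]
grip_width: -0.0001
finger_force: 0.0
```

```bash
sed -i 's/\[.56,.048\]); print(n/[.56,.053]); print(n/; s/\[.56,.052\]); v/[.56,.053]); v/' d.py; python3 d.py
```

```text
[(4241, -4.0, 34.7)] tool ang 129.3 r 90.8 mm [0.5025 0.1223 0.2655] [ 0.7  0.  -1.2]
scene [(5197, -2.4, 33.2), (2313, -145.8, 24.4), (800, -135.5, 39.7)]
net 0.97 6.9 0.0392
wrist [(3920, -5.9, 34.6)]
```

From the reference pose the dot is 28.3° short (wrist -5.9° against 22.2°, top -4.0° against 24.6°). A final short stroke of about 22 mm on the left side should do it.

Request:
{"fn": "servo_tool", "kwargs": {"moves": [[[0,0,0],[-2.28,0.59,0],-1],[[0,0,0],[-2.28,0.59,0],-1],[[0,0,0],[-2.28,0.59,0],-1],[[0,0,0],[0,0,2.3],-1],[[0,0,0],[0,0,2.3],-1],[[0,0,0],[0,0,2.3],-1],[[0,0,0],[0,0,2.3],-1],[[0,0,0],[0,0,2.3],-1],[[0,0,0],[0,0,2.3],-1],[[0,0,0],[0,0,2.3],-1],[[0,0,0],[0,0,1.0],-1],[[0,0,0],[0,0,0],-1]]}}

```text
t: 15.4
eef_pos: [0.5685, 0.1396, 0.0916]
tcp_rot: [0.001, 1.0, -0.0, -0.003]
contact_force: [-0.3, 0.1, 0.9]
grip_width: -0.0
finger_force: 0.0
```

Request:
{"fn": "servo_tool", "kwargs": {"moves": [[[0,0,0],[0,-0.8,0],-1],[[0,0,0],[0,-0.8,0],-1],[[0,0,0],[0,-0.7,0],-1],[[0,0,0],[0,-0.4,0],-1],[[0,0,0],[0,-0.3,0],-1],[[0,0,0],[0,-0.3,0],-1],[[0,0,0],[0,-0.25,0],-1],[[0,0,0],[0,0,0],-1],[[0,0,0],[0,0,0],-1]]}}

```text
t: 16.15
eef_pos: [0.571, 0.1081, 0.0952]
tcp_rot: [-0.001, 1.0, 0.004, 0.001]
contact_force: [0.8, 8.4, 2.9]
grip_width: 0.0004
finger_force: 4.5
```

Request:
{"fn": "servo_tool", "kwargs": {"moves": [[[0,0,0],[0.44,-0.1,0],-1],[[0,0,0],[0.44,0,0],-1],[[0,0,0],[0.44,0,0],-1],[[0,0,0],[0.44,0,0],-1],[[0,0,0],[0.44,0,0],-1],[[0,0,0],[0,0,0],-1],[[0,0,0],[0,0,0],-1]]}}

```text
t: 16.73
eef_pos: [0.5488, 0.1086, 0.0953]
tcp_rot: [-0.002, 1.0, 0.005, 0.001]
contact_force: [0.9, 13.2, 3.1]
grip_width: -0.0001
finger_force: 6.4
```

```bash
python3 d.py
```

```text
[(4394, 24.0, 34.3)] tool ang 101.2 r 57.7 mm [0.5488 0.1086 0.0953] [ 0.9 13.2  3.1]
scene [(4843, 27.6, 33.4), (2128, -145.4, 24.3)]
net 0.79 33.1 0.0386
wrist []
```

Request:
{"fn": "servo_tool", "kwargs": {"moves": [[[0,0,0],[0,0.5,0],-1],[[0,0,0],[0,1.2,0],-1],[[0,0,0],[0,1.9,0],-1],[[0,0,0],[0,0,-2.9],-1],[[0,0,0],[0,0,-2.9],-1],[[0,0,0],[0,0,-2.9],-1],[[0,0,0],[0,0,-2.8],-1],[[0,0,0],[0,0,-2.8],-1],[[0,0,0],[0,0,-2.8],-1],[[0,0,0],[2.3,-0.9,0],-1],[[0,0,0],[2.3,-0.9,0],-1],[[0,0,0],[0,0,0],-1]]}}

```text
t: 17.93
eef_pos: [0.4985, 0.1215, 0.2656]
tcp_rot: [0.0, 1.0, -0.001, -0.001]
contact_force: [-0.3, -0.6, -0.6]
grip_width: -0.0002
finger_force: 0.0
```

Request:
{"fn": "servo_tool", "kwargs": {"moves": [[[0,0,0],[0,0,0],-1],[[0,0,0],[0,0,0],-1],[[0,0,0],[0,0,0],-1]]}}

```text
t: 18.18
eef_pos: [0.5031, 0.1224, 0.2652]
tcp_rot: [-0.0, 1.0, -0.0, 0.0]
contact_force: [-0.2, -0.4, -0.3]
grip_width: -0.0002
finger_force: 0.0
```

```bash
python3 d.py; sed 's/min(2)>80/min(2)>110/' h.py > h2.py; sed 's/from h /from h2 /' d.py>d2.py; python3 d2.py r6; python3 -c "
from h import *
s=optics.snapshot('top')
for l in('vial','rotor_lid','jar'):
    for d in optics.pinpoint(l,s)[:1]: print(l,w(s,d['position']).round(4))"
```

```text
[(4325, 23.9, 34.3)] tool ang 129.0 r 90.6 mm [0.5031 0.1224 0.2652] [-0.2 -0.4 -0.3]
scene [(4902, 27.6, 33.4), (2358, -145.5, 24.4), (847, -135.3, 39.5)]
net 0.67 29.1 0.0376
wrist [(4209, 21.9, 33.9)]
[(3313, 24.1, 34.7)] tool ang 129.2 r 90.7 mm [0.5027 0.1223 0.2649] [-0.2 -0.8 -0.7]
scene [(3510, 27.5, 33.9)]
net 0.55 32.9 0.0391
wrist [(3128, 22.0, 33.3)]
vial [0.68   0.1441 0.0549]
rotor_lid [4.154e-01 4.137e-01 4.000e-04]
```

View pics/r6.png

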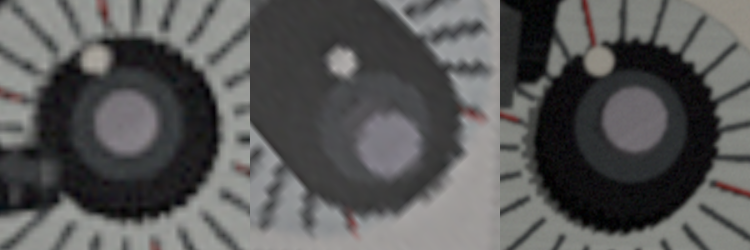

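The dot is back beside its red mark: panel position (599,61), angle 22.0° against 22.2° at the start, and 24.1° against 24.6° in the top view. The count comes to two turns, the vial and lid haven't moved, and the arm is clear.

```bash
python3 -c "
from cell import job
print(job.hand_in())"
```

```text
the job is handed in; nothing more can be done
None
```

I loosened the ring two full turns anticlockwise, with its white dot back within about 0.5° of where it started and the arm clear of everything; the job is handed in at about 18 s, but no verdict came back.

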